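Lock the specimen holder to the microscope stage with the quarter-turn clamp pin

TASK

Take the quarter-turn clamp pin (the one with the wing grip) from the hardware rack and feel its T-head through the specimen holder's clamp slot into the slotted nut underneath, with a light touch. Press it down gently against its spring, give it a quarter turn so that the head crosses the slot, and let it rise into the notch so that it locks the holder to the stage; then let go. Do not force anything, and leave the holder on its dowels and everything else on the bench where it is.

Things in the scene. Friction and masses are not known exactly. Their poses are not given: they have to be found in the camera images.
- pin_grip (a point): Centre of the clamp pin's grip: an upright black wing 40 mm long (x), 12 mm thick (y), 28 mm high, pinched across its thickness. z is the pin's axis, up. The pin (about 0.1 kg) hangs in one of the rack's three wells by a steel collar 36 mm across, 6 mm thick, whose underside is 35 mm below this point when free.
- pin_head (a point): Middle of the underside of the pin's T-head, on the axis 48 mm below pin_grip; same axes. The head is a round steel bar 7 mm in diameter and 24 mm long, lying along x in line with the wing, on a 7 mm shank.
- pin: The whole clamp pin, origin and axes at pin_head. Its collar slides up the shank, at most 14 mm, against a spring: 3 N to start, then 0.8 N more per mm. The collar comes to bear on the holder's upper face when the head's underside is 33 mm above the bench.
- stage: Black microscope cross stage, 240 (x) x 170 (y) x 40 mm high, fixed, origin under its centre. A T-groove along x in the middle of its top, floor 20 mm above the bench, holds a steel slotted nut 102 x 30 x 7 mm, top 39.5 mm above the bench. The nut's through slot is 27 mm along x by 10 mm; on its underside a notch 12 mm wide, 3 mm deep crosses the slot's middle along y.
- clamp_slot (a point): Centre of the holder's clamp slot at the holder's upper face, 46 mm above the bench; 64 mm along x by 14 mm, axes as the stage. The nut beneath slides stiffly along x (10 N): its slot's centre may stand up to 16 mm to either side of this point along x, unmeasured, to be felt for or seen; across and in angle it is true. The parts bear 25 N at most.
- holder: Specimen holder: aluminium plate 170 x 120 x 6 mm, a glass slide between low rails on its far half, lying loose on the stage on two dowels; origin at its underside's centre, over the stage's centre. Pin heights: the head turns freely, either way, with its underside under 25.5 mm above the bench; sprung up into the nut's notch it is at 28.5 mm.
- rack: White hardware rack 75 (x) x 195 (y) x 30 mm, fixed, with three wells 28 mm across and 22 mm deep in a row along y, 60 mm apart, the middle one at its centre. Origin under its centre.
- screw_a: Thumbscrew with a round knurled knob 30 mm across, in another well of the rack. Not needed.
- screw_b: Thumbscrew with a taller, narrower round knob 22 mm across, in another well of the rack. Not needed.
- dish: Petri dish, 95 mm across, 16 mm high. Not needed.
- beaker: Glass beaker, 68 mm across, 90 mm high. Not needed.
- oil: Amber immersion-oil bottle, 32 mm across, 75 mm high. Not needed.
- slide_box: Blue box for slides, 87 x 102 x 36 mm. Not needed.
- forceps: Steel forceps, 130 mm long, lying flat. Not needed.

How it is judged:
By the outcome, as a careful person would: the job done as asked, in the order asked, and still so for the second after the job is handed in, with the robot touching nothing.
It also fails if it takes over 72 s, if anything falls off the work surface, if the arm or the gripper's body presses on something with over 40 N, if the wrist force passes 120 N, or if a joint passes its speed limit or range.

ROBOT

A 6-joint arm with a two-finger parallel gripper is mounted at the origin on the work surface. World frame = base frame: x ahead of the robot, y to its left, z up, the work surface at z = 0. Lengths are in m, angles in degrees, forces in N, time in s.
With the tool pointing down it reaches from about 0.325 to 0.775 m from the base axis. Payload 5.5 kg.
Tool frame: the origin (TCP) lies at the centre of the arm's flange, where the gripper is bolted on; the fingertips stand 182 mm ahead of it and the grasp point (between the pads) lies 163 mm ahead of it; z points along the fingers, y is the direction in which the jaws open and shut (so a half turn about z gives the same grasp; the last joint's range is limited). The gripper opens to 88 mm and grips with 3 to 60 N. Pads are 20 mm wide; open, the fingers measure 115 mm over their backs; the gripper's body (75 mm by 178 mm) begins 61 mm behind the grasp point.
Start: joints at [65.449, 5.22, 70.514, -0, 104.267, -3.249], TCP at [0.218, 0.559, 0.405] pointing down, gripper open.
Joint ranges: [-164.24, 164.24], [-49.07, 125.15], [9.68, 141.18], [-86.29, 266.29], [3.28, 154.24], [-151.56, 151.56]. Speed limits (degrees/s): [147.25, 147.25, 172.46, 180, 180, 180].

INTERFACE

Orientations are given as [roll, pitch, yaw] about the fixed x, y, z axes, in that order (R = Rz(yaw) Ry(pitch) Rx(roll)).
In Python, from station import r gives the robot as it stands. The module is installed in compiled form; this text tells all that it offers. Calls block until the motion is done:
- r.reach(position, orientation): joint-space move of the TCP to a pose.
- r.servo_line(position, rotation=None, speed=0.15): straight line of the TCP; rotation=None keeps the orientation; speed is the mean speed in m/s.
- r.move_joints(angles): joint-space move.
- r.let_go() and r.grab(squeeze=None): open the fingers fully, or close them until they stop; squeeze is the grip in N (None keeps the last).
- r.wait(seconds).
- r.inverse_kinematics(position, orientation): joint angles nearest the present ones, or None.
- r.sense(): the state.
- r.snapshot(name): name is "side" or "top"; returns a dict with "frame" (420x560x3 uint8, red, green, blue), "fx", "fy", "cx", "cy" (pixels), "R" (3x3) and "t" (3): a world point X has camera coordinates R X + t. Camera axes: x right, y down, z forward; pixel columns grow to the right and rows downward; lengths in m; the calibration is good to about 2 mm. A picture is of the moment at which its call begins. There is no depth.
A pose or a line that the arm cannot do raises r.IKError and nothing moves.
- r.hand_in(): hands the job in, once; it reports no verdict.
The state is a dict: "clock": time; "joints": joint angles; "joint_vel": joint speeds; "joint_torque": joint torques, N m; "tcp_pos": TCP position; "orientation": TCP orientation; "contact_force": force on the tool from outside, world axes, zero at the start; "torque": the same for the moment, N m; "opening": finger opening in m.
Only numpy, scipy, OpenCV 4.12 (cv2) and the standard library are available. Lean on these libraries where they do the work, as an engineer would, in place of code of your own. Each camera call takes 0.05 s, during which the arm holds its last target.

## Working session

There is one attempt and no reset: what is moved stays moved. The work goes in short steps, each a Python script; the robot and the scene stay as the last script left them, time stands still between calls to the robot, and variables do not carry over. Pictures are saved under pics/ and viewed, and the job is handed in when it is done.

```bash
mkdir -p pics
python3 - <<'E'
from station import r
import cv2,pickle
s=r.sense();print(s)
for n in("top","side"):
    d=r.snapshot(n);pickle.dump(d,open(f'pics/{n}0.pkl','wb'))
    cv2.imwrite(f'pics/{n}0.png',d["frame"][:,:,::-1]);print(n,d["fx"],d["cx"],d["cy"],d["R"],d["t"])
E
```

```text
{'clock': 0.0, 'joints': array([ 6.54478662e+01,  5.26246335e+00,  7.05808680e+01,  3.00226968e-04,
        1.04265793e+02, -3.24585544e+00]), 'joint_vel': array([ 0.02472462,  0.01960353,  0.06666634, -0.00721886,  0.03152133,
        0.07372039]), 'joint_torque': array([-2.06085264e-03, -4.46466672e+01, -4.06431162e+01,  6.95796590e-02,
        2.97599088e-02, -1.25225824e-04]), 'tcp_pos': array([0.21800931, 0.55905359, 0.40352325]), 'orientation': array([-1.79891067e+02, -6.46931581e-03,  1.58693789e+02]), 'contact_force': array([-0.38363982,  0.70572005, -0.51749245]), 'torque': array([-0.02304501, -0.02876975,  0.02046507]), 'opening': 0.08793060209754647}
top 453.30099242568446 274.48451640973354 213.5098423635098 [[-0.00522387 -0.99994141 -0.00948144]
 [-0.99436295  0.00619838 -0.10584853]
 [ 0.10590109  0.00887505 -0.99433706]] [-0.05960165  0.53249875  1.25184212]
side 450.5973768867122 282.2976818452196 213.95830305932768 [[-0.97680632 -0.21334637  0.01824103]
 [-0.15265099  0.63410104 -0.75803268]
 [ 0.15015686 -0.74323563 -0.65196144]] [0.50905362 0.17178041 1.02014817]
```

View pics/top0.png

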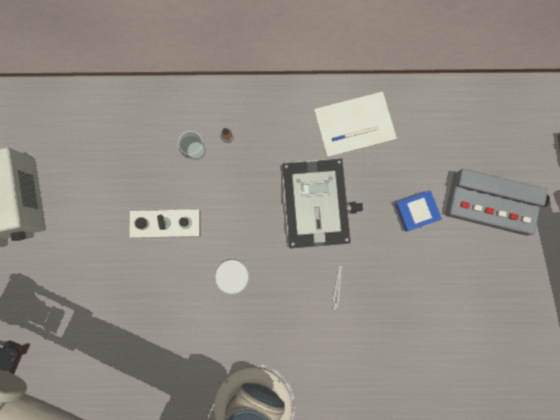

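View pics/side0.png

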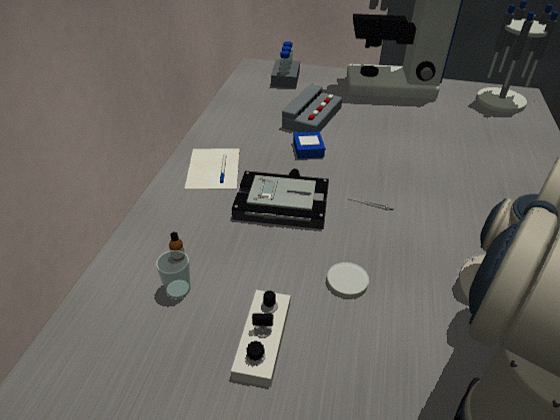

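Run:
```python
import cv2
t=cv2.imread('pics/top0.png');s=cv2.imread('pics/side0.png')
def c(im,x,y,w,h,k,n): cv2.imwrite(n,cv2.resize(im[y:y+h,x:x+w],None,fx=k,fy=k,interpolation=cv2.INTER_CUBIC))
c(t,120,200,90,45,8,'pics/a.png');c(t,275,150,80,105,5.5,'pics/b.png');c(s,225,280,70,110,5,'pics/c.png');c(s,225,160,110,75,7,'pics/d.png')
```

```text
(no output)
```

View pics/a.png

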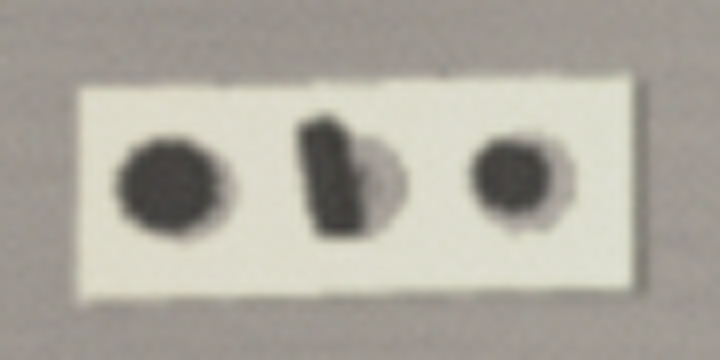

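View pics/b.png

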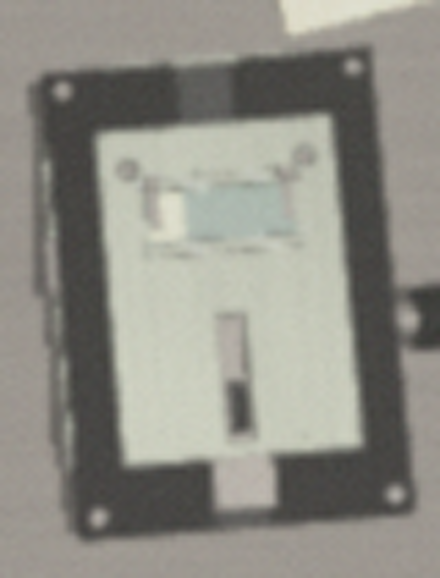

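View pics/c.png

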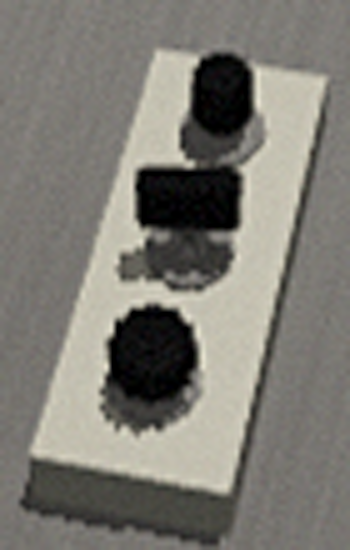

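View pics/d.png

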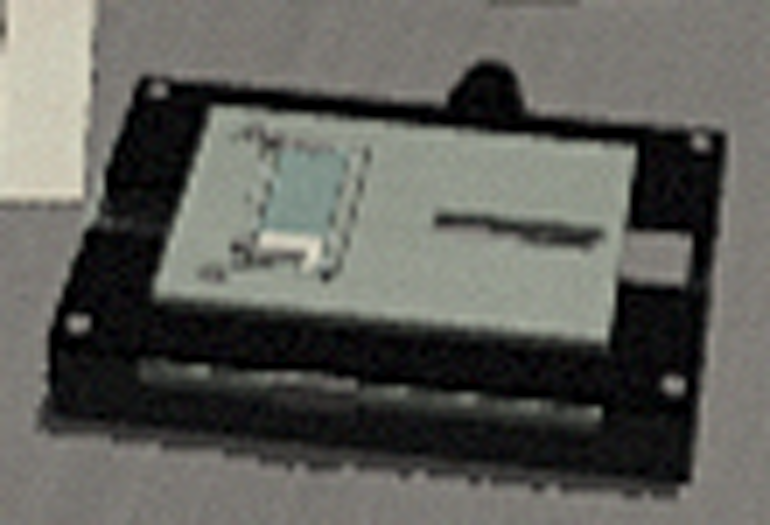

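```bash
cat > fit.py <<'E'
import numpy as np,cv2,pickle
from scipy.optimize import minimize
D={n:pickle.load(open(f'pics/{n}0.pkl','rb')) for n in('top','side')}
def proj(n,X):
    d=D[n];c=np.atleast_2d(X)@np.array(d['R']).T+d['t']
    return np.c_[d['fx']*c[:,0]/c[:,2]+d['cx'],d['fy']*c[:,1]/c[:,2]+d['cy']]
def ray(n,u,v,z):
    d=D[n];R=np.array(d['R']);C=-R.T@d['t'];w=R.T@np.array([(u-d['cx'])/d['fx'],(v-d['cy'])/d['fy'],1]);return C+w*(z-C[2])/w[2]
S=8
def cov(n,pts,box):
    x0,y0,w,h=box;p=(proj(n,pts)-[x0,y0]+.5)*S-.5
    m=np.zeros((h*S,w*S),np.uint8);cv2.fillConvexPoly(m,cv2.convexHull(np.round(p*16).astype(np.int32)),255,shift=4)
    m=cv2.resize(m,(w,h),interpolation=cv2.INTER_AREA)/255.
    return cv2.GaussianBlur(m,(0,0),.5)
def meas(n,box,lo,hi,inv):
    g=D[n]['frame'].mean(2)[box[1]:box[1]+box[3],box[0]:box[0]+box[2]]
    a=np.clip((g-lo)/(hi-lo),0,1);return 1-a if inv else a
def boxpts(x,y,yaw,z0,z1,a,b):
    c,s=np.cos(np.radians(yaw)),np.sin(np.radians(yaw));return np.array([[x+c*i*a-s*j*b,y+s*i*a+c*j*b,z] for i in(-.5,.5) for j in(-.5,.5) for z in(z0,z1)])
def cyl(x,y,z0,z1,rad):
    t=np.linspace(0,2*np.pi,40);return np.array([[x+rad*np.cos(k),y+rad*np.sin(k),z] for k in t for z in(z0,z1)])
def fit(model,p0,views,step):
    M=[(n,b,meas(n,b,lo,hi,i)) for n,b,lo,hi,i in views]
    f=lambda p:sum(((cov(n,model(p),b)-m)**2).sum() for n,b,m in M)
    sim=np.array([p0]+[np.array(p0)+np.eye(len(p0))[i]*step[i] for i in range(len(p0))])
    q=minimize(f,p0,method='Nelder-Mead',options=dict(initial_simplex=sim,xatol=1e-5,fatol=1e-4,maxiter=600));return q.x,q.fun
E
python3 - <<'E'
from fit import *
np.set_printoptions(precision=4,suppress=True)
for n in D:print(n,'C',-np.array(D[n]['R']).T@D[n]['t'])
print('rack corners',[ray('top',120+u/8-.5,200+v/8-.5,.03) for u,v in((78,90),(632,74),(632,290),(78,300))])
b=ray('top',161,222,.07);print(b)
T=('top',(150,208,22,28),70,200,True);Sd=('side',(248,310,30,17),30,120,True)
W=lambda p:boxpts(p[0],p[1],p[2],.051,.079,.04,.012)
for v in([T],[Sd],[T,Sd]): print('wing',fit(W,[b[0],b[1],12.],v,[.005,.005,5]))
for nm,c,Tb,Sb,rad in(('a',(140,223),(131,213,18,20),(243,338,26,24),.015),('b',(184,222),(176,213,16,20),(260,288,19,19),.011)):
    b=ray('top',*c,.05)
    print(nm,fit(lambda p:cyl(p[0],p[1],p[2],p[3],rad),[b[0],b[1],.04,.06],[('top',Tb,70,200,True),('side',Sb,30,90,True)],[.004,.004,.01,.01]))
E
```

```text
top C [ 0.3966 -0.074   1.3006]
side C [0.3703 0.7579 0.786 ]
rack corners [array([0.5423, 0.3482, 0.03  ]), array([0.5468, 0.152 , 0.03  ]), array([0.4704, 0.1511, 0.03  ]), array([0.4681, 0.3461, 0.03  ])]
[0.5063 0.2471 0.07  ]
wing (array([ 0.507 ,  0.2477, 14.0051]), np.float64(13.62848301535925))
wing (array([ 0.507 ,  0.2512, 14.9747]), np.float64(24.100132603529353))
wing (array([ 0.5075,  0.2486, 14.1426]), np.float64(40.20704437902003))
a (array([0.5067, 0.3091, 0.0383, 0.058 ]), np.float64(12.918365132924077))
b (array([0.5089, 0.1886, 0.0379, 0.0662]), np.float64(10.164884440562144))
```

Run:
```python
from fit import *
np.set_printoptions(precision=4,suppress=True)
g=D['top']['frame'].mean(2).astype(int)
print(g[204:232,310:324]);
c=ray('top',316,204,.046);print(c)
P=lambda p:boxpts(p[0],p[1],p[2],.046,.046,.17,.12)
T=('top',(287,166,58,77),75,185,False)
# side: plate
gs=D['side']['frame'].mean(2).astype(int);print(gs[178:200,280:320:3])
for v in([T],[('side',(240,172,80,40),50,140,False)]): print(fit(P,[c[0],c[1],5.],v,[.005,.005,3]))
St=lambda p:boxpts(p[0],p[1],p[2],.04,.04,.24,.17)
print('stage',fit(St,[c[0],c[1],5.],[('top',(280,155,72,96),60,60.1,True)],[.005,.005,3]))
```

```text
[[193 191 193 192 192 190 192 195 194 192 193 191 190 192]
 [192 193 193 192 189 189 192 192 191 190 194 194 191 192]
 [194 194 196 189 183 177 176 178 176 179 188 192 192 192]
 [194 194 195 187 166 159 152 155 159 158 184 193 191 194]
 [194 194 193 189 175 165 165 166 164 154 182 193 194 195]
 [198 196 194 189 176 171 170 173 165 153 182 194 193 193]
 [196 195 195 191 175 171 172 173 166 151 182 192 193 194]
 [195 194 197 194 180 173 174 173 165 147 176 192 192 193]
 [197 197 196 191 178 172 176 171 162 143 172 192 192 190]
 [196 196 199 193 182 173 174 174 167 141 166 189 192 193]
 [199 196 196 193 183 175 174 174 163 138 162 189 192 195]
 [199 195 196 196 187 178 172 174 164 137 159 186 194 194]
 [200 196 198 200 193 175 172 174 165 134 153 186 193 192]
 [200 197 198 200 192 175 173 173 167 140 152 183 193 192]
 [198 198 201 197 193 174 167 162 160 151 151 184 192 192]
 [201 201 200 200 193 170 138 123 121 127 146 187 194 196]
 [202 199 199 197 193 167 124  95  92 104 143 184 195 193]
 [200 199 197 200 194 169 124  96  80  95 134 183 195 194]
 [200 201 200 199 198 175 133  95  77 
[... 1375 characters left out ...]
 107 114 145 148 144   8  13]
 [139 141 132  95  97  40  35  50  58  96 105 146   9   0]
 [143 139 139 139 134 101  97  51  50  53  60 146  98  99]
 [144 146 147 149 141 139 136  73  52  38 106 142 130 137]
 [146 141 142 146 145 147 145 130 125 112 145 142 125 122]
 [150 146 146 145 145 154 148 149 154 160 148 131 126 127]
 [145 149 152 148 149 144 153 150 147 145 147 122 120 122]
 [145 151 152 150 143 144 150 147 146 147 151 110 130 127]
 [147 146 149 147 143 147 148 149 149 142 140  79 122 134]]
(array([ 0.5611, -0.1787,  4.2793]), np.float64(132.06565925072613))
(array([ 0.5619, -0.1785,  4.2885]), np.float64(201.04427137494724))
stage (array([ 0.7539, -0.4342, 70.6667]), np.float64(0.0))
```

Run:
```python
from fit import *
np.set_printoptions(precision=4,suppress=True)
c,s=np.cos(np.radians(4.28)),np.sin(np.radians(4.28));Q=np.array([[c,s],[-s,c]])
for u,v,z in((316.2,206.1,.046),(317.3,218.2,.046),(318.4,230.3,.046),(318.0,223.5,.0395),(317.7,218.9,.0395),(318.3,228.2,.0395)):
    X=ray('top',u,v,z);print(u,v,X,Q@(X[:2]-[.5612,-.1786]))
```

```text
316.2 206.1 [ 0.5503 -0.1791  0.046 ] [-0.0109  0.0003]
317.3 218.2 [ 0.5164 -0.1817  0.046 ] [-0.0449  0.0003]
318.4 230.3 [ 0.4827 -0.1842  0.046 ] [-0.0787  0.0003]
318.0 223.5 [ 0.5021 -0.184   0.0395] [-0.0593 -0.0009]
317.7 218.9 [ 0.515  -0.1833  0.0395] [-0.0464 -0.0013]
318.3 228.2 [ 0.489  -0.1846  0.0395] [-0.0724 -0.0006]
```

```bash
cat > h.py <<'E'
from station import r
import numpy as np,cv2
np.set_printoptions(precision=4,suppress=True)
def st(m=''):
    s=r.sense();print(m,'t%.2f'%s['clock'],s['tcp_pos'],s['orientation'],'F',s['contact_force'].round(2),'T',s['torque'].round(2),'op%.4f'%s['opening']);return s
def pic(n,f):
    d=r.snapshot(n);cv2.imwrite(f,d['frame'][:,:,::-1]);return d
E
python3 - <<'E'
from h import *
P=[.507,.249]
r.reach(P+[.30],[180,0,104]);st('hover')
r.servo_line(P+[.2335],speed=.1);st('down')
r.grab(3);st('grab')
pic('side','pics/s1.png')
E
python3 -c "
import cv2;i=cv2.imread('pics/s1.png')[230:400,180:380];cv2.imwrite('pics/s1c.png',cv2.resize(i,None,fx=4,fy=3.5))"
```

```text
hover t1.71 [0.5067 0.2499 0.3004] [179.964   -0.03   104.0926] F [ 0.09 -0.25  0.42] T [-0.04 -0.01 -0.  ] op0.0878
down t2.52 [0.5072 0.2491 0.2342] [179.9435  -0.0092 104.0058] F [ 0.52 -0.43 -0.23] T [-0.05  0.05  0.  ] op0.0877
grab t3.32 [0.507  0.249  0.2335] [-179.9993    0.0004  103.9995] F [ 0.26  0.22 -0.  ] T [-0.09  0.06 -0.01] op0.0402
```

View pics/s1c.png

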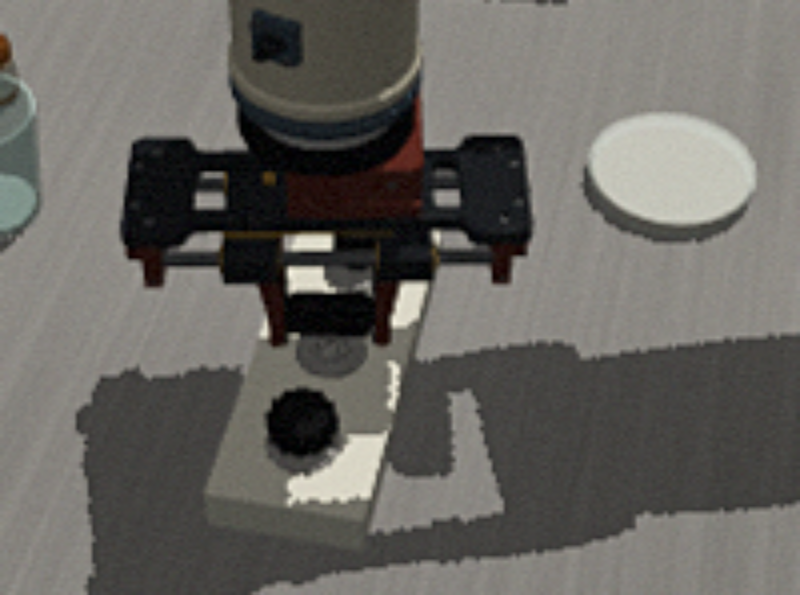

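```bash
python3 - <<'E'
from h import *
P=[.507,.249,.2335]
r.reach(P,[180,0,135]);st('rot')
r.let_go();st('open')
r.reach(P,[180,0,90]);r.reach(P,[180,0,45]);st('rot2')
r.grab(30);r.wait(.3);st('pinch')
r.servo_line([.507,.249,.30],speed=.1);r.wait(.3);st('lift')
pic('side','pics/s2.png')
E
python3 -c "
import cv2;i=cv2.imread('pics/s2.png')[200:370,180:380];cv2.imwrite('pics/s2c.png',cv2.resize(i,None,fx=4,fy=3.5))"
```

```text
rot t3.95 [0.507  0.249  0.2335] [180.      -0.0014 134.8431] F [-0.16 -0.22 -0.94] T [-0.    0.01  0.01] op0.0402
open t4.83 [0.507  0.249  0.2335] [-179.9996   -0.0003  134.9967] F [-0.21 -1.02  0.23] T [-0.02 -0.02 -0.06] op0.0879
rot2 t6.38 [0.507  0.249  0.2335] [-179.9975    0.0013   45.1487] F [-0.37  0.47 -0.05] T [-0.08  0.11  0.02] op0.0882
pinch t7.83 [0.507  0.249  0.2335] [179.9968  -0.0018  44.9976] F [-0.28  0.13 -1.54] T [-0.09  0.07  0.01] op0.0117
lift t8.94 [0.5069 0.249  0.2994] [-179.9773    0.0546   45.0014] F [ 0.48 -0.45 -1.29] T [-0.05  0.12 -0.02] op0.0120
```

View pics/s2c.png

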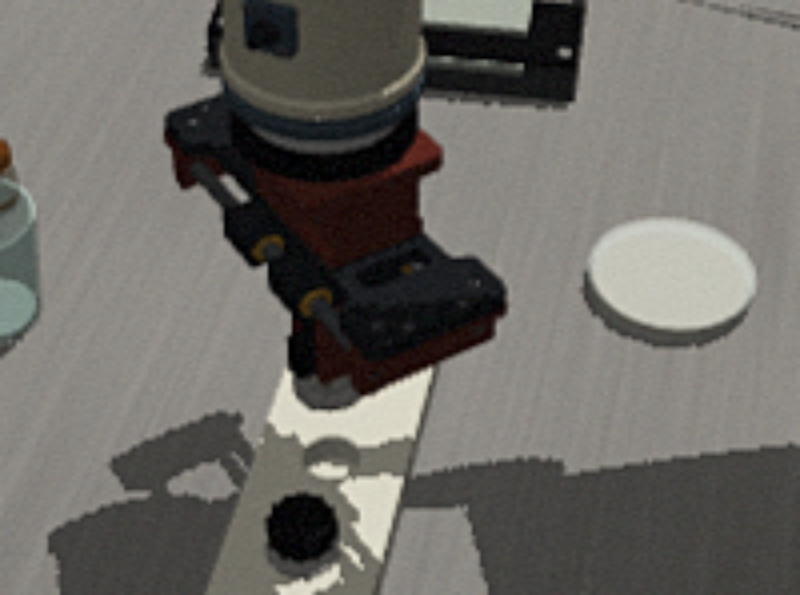

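```bash
cat >> h.py <<'E'
YAW=4.28;HZ=.2165;O=np.array([.5612,-.1786])
def W(x,y,hz,yaw=YAW):  # local stage mm, head height mm
    c,s=np.cos(np.radians(YAW)),np.sin(np.radians(YAW))
    return [O[0]+(c*x-s*y)/1e3,O[1]+(s*x+c*y)/1e3,hz/1e3+HZ]
def F(n=10,dt=.02):
    v=[]
    for _ in range(n):
        r.wait(dt);s=r.sense();v.append(np.r_[s['contact_force'],s['torque']])
    v=np.mean(v,0);c,s_=np.cos(np.radians(YAW)),np.sin(np.radians(YAW))
    return np.array([c*v[0]+s_*v[1],-s_*v[0]+c*v[1],v[2],v[3],v[4],v[5]])
def L():
    s=r.sense();p=s['tcp_pos'];d=(p[:2]-O)*1e3;c,s_=np.cos(np.radians(YAW)),np.sin(np.radians(YAW))
    return np.array([c*d[0]+s_*d[1],-s_*d[0]+c*d[1],(p[2]-HZ)*1e3,s['clock']])
def go(x,y,z,v=.05): r.servo_line(W(x,y,z),speed=v)
E
python3 - <<'E'
from h import *
r.reach(W(-59.3,0,84),[180,0,YAW]);st('over')
go(-59.3,0,50,.1);r.wait(.2);f0=F(15);print(L(),f0);f1=F(15);print(f1)
np.save('f0.npy',(f0+f1)/2)
pic('top','pics/t3.png');pic('side','pics/s3.png')
E
python3 -c "
import cv2
i=cv2.imread('pics/s3.png')[120:240,200:350];cv2.imwrite('pics/s3c.png',cv2.resize(i,None,fx=5,fy=5,interpolation=2))"
```

```text
over t10.58 [ 0.5024 -0.1822  0.3005] [-179.9777   -0.011     4.3619] F [ 0.63  0.2  -1.12] T [-0.09  0.14 -0.02] op0.0117
[-59.2707  -0.0481  50.3143  11.525 ] [ 0.0327 -0.088  -1.0826 -0.0219  0.1642 -0.015 ]
[-0.1755  0.0455 -1.2204 -0.0032  0.1484 -0.0051]
```

View pics/s3c.png

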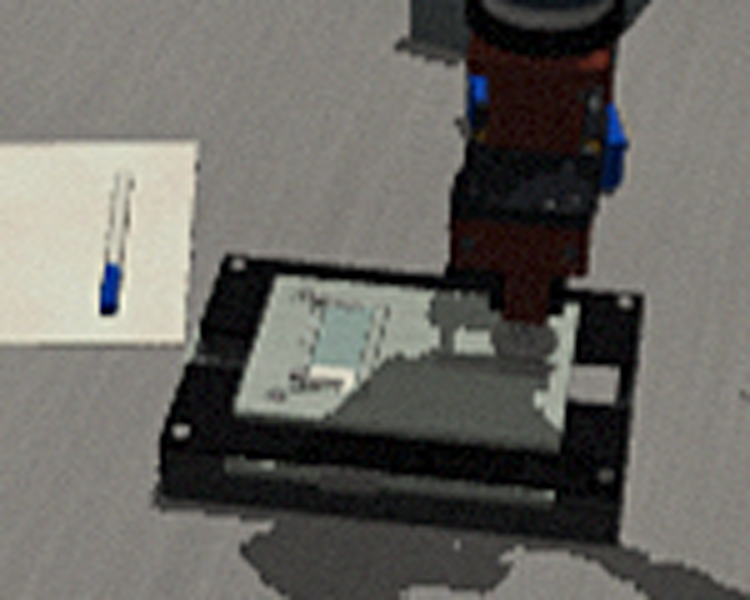

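```bash
cat >> h.py <<'E'
f0=np.load('f0.npy') if __import__('os').path.exists('f0.npy') else 0
def step(x,y,z,n=6,v=.02,wait=.08):
    go(x,y,z,v);r.wait(wait);return F(n,.01)-f0
E
python3 - <<'E'
from h import *
x=-59.3
for z in(48,46,45,44,43,42):
    f=step(x,0,z);print(z,L(),f)
    if f[2]>1.5: print('CONTACT');break
else:
    e=[]
    for sg in(1,-1):
        y=sg*1.5
        while abs(y)<6:
            f=step(x,y,42)
            if -sg*f[1]>1.2: break
            y+=sg*.5
        print(sg,y,L(),f);e.append(y)
        step(x,0,42,1)
    print(e,L())
E
```

```text
48 [-59.3123   0.0063  47.9666  12.2583] [-0.3004 -0.2743  0.0095 -0.006  -0.012   0.0111]
46 [-59.2941   0.0062  45.9878  12.6417] [-0.0128  0.1404  0.1662  0.0411  0.0162  0.0139]
45 [-59.3019   0.0006  44.9798  13.025 ] [-0.3503  0.0485  0.3233 -0.004  -0.0161  0.01  ]
44 [-59.3023  -0.0007  43.985   13.4083] [-0.0786  0.0364  0.1232  0.0007 -0.0175  0.0107]
43 [-59.3089  -0.0009  42.9928  13.7917] [-0.1415 -0.1456  0.2214  0.0088 -0.0268  0.0051]
42 [-59.3072   0.011   41.9776  14.175 ] [-0.0813 -0.0209  0.4394  0.0025 -0.0033 -0.0065]
1 5.5 [-59.28     5.4749  42.0274  17.625 ] [ 0.4465 -1.7291 -0.1013 -0.2965 -0.122  -0.0206]
-1 -5.5 [-59.2921  -5.5091  42.0074  21.5917] [ 0.0679  1.2021  0.4571  0.2266 -0.0012  0.0318]
[5.5, -5.5] [-59.305    0.0295  42.0121  22.1083]
```

Run:
```python
from h import *
x=-59.3
for z in(41,40,39.5,39,38.5,38,37,36,35):
    f=step(x,0,z);print(z,L(),f)
    if f[2]>1.8: print('CONTACT');break
```

```text
41 [-59.3021  -0.0385  40.9984  22.4917] [ 0.1545  0.026   0.0984 -0.0025 -0.0104  0.0225]
40 [-59.304    0.0226  39.9908  22.875 ] [-0.1613 -0.0241  0.3156 -0.0036 -0.0086 -0.0009]
39.5 [-59.3017   0.0134  39.5018  23.2583] [-0.1215  0.3263  0.1541  0.0028 -0.0209 -0.007 ]
39 [-59.2951   0.0029  39.005   23.6417] [0.301  0.2374 0.4086 0.02   0.0004 0.0142]
38.5 [-59.3144  -0.0123  38.5007  24.025 ] [ 0.0748  0.0699 -0.1116 -0.0021  0.0093  0.0267]
38 [-59.2935  -0.0092  38.0262  24.4083] [-0.2286  0.1318 -0.0976  0.0141 -0.0132  0.0225]
37 [-59.302    0.0057  37.0127  24.7917] [-0.0332 -0.105   0.3522  0.0149  0.006   0.0108]
36 [-59.2971  -0.009   36.0199  25.175 ] [ 0.188   0.0381  0.009   0.0229 -0.0079  0.0208]
35 [-59.3097  -0.0076  34.9603  25.5583] [-0.0359  0.1201  0.4321 -0.0041 -0.0079  0.0237]
```

Run:
```python
from h import *
x0=-59.3;e=[]
for sg in(1,-1):
    d=.5
    while d<=4:
        f=step(x0+sg*d,0,35)
        print(sg*d,f[:3])
        if -sg*f[0]>1.3: break
        d+=.5
    e.append((sg*d,f[0]))
    if sg==1: step(x0,0,35,1)
x=x0+(e[0][0]+e[1][0])/2
print(e,x)
print(step(x,0,35),L())
```

```text
0.5 [0.0907 0.1822 0.1158]
1.0 [0.1985 0.1013 0.289 ]
1.5 [-0.1684  0.4021  0.153 ]
2.0 [-2.9748  0.0002  1.6415]
-0.5 [0.3631 0.1417 0.2622]
-1.0 [0.494  0.0528 0.0424]
-1.5 [ 0.1968 -0.2958  0.1527]
-2.0 [ 2.3834  0.0912 -0.7135]
[(2.0, np.float64(-2.974752370247817)), (-2.0, np.float64(2.383441327467738))] -59.3
[-0.428   0.0558  0.065   0.0056 -0.0151 -0.0001] [-59.3851   0.0034  34.911   29.35  ]
```

Run:
```python
from h import *
x=-59.3
for z in(33.5,32.5,31.5,30,28.5,27,26,25,24.3):
    f=step(x,0,z);print(z,L(),f,'exp',3+.8*(33-z) if z<33 else 0)
    if f[2]>13 or abs(f[:2]).max()>4: print('STOP');break
```

```text
33.5 [-59.3167  -0.0003  33.494   29.7333] [-0.1022 -0.0235 -0.0403 -0.0206 -0.0169  0.0035] exp 0
32.5 [-59.2454  -0.041   32.9546  30.1167] [-0.4769  0.0854  3.3463  0.0603  0.113   0.0239] exp 3.4
31.5 [-59.2288  -0.0506  31.7412  30.5   ] [-0.1135  0.0512  4.6122  0.045   0.0488  0.0165] exp 4.2
30 [-59.2368  -0.0425  30.2077  30.8833] [-0.1167 -0.1276  5.4769 -0.0024  0.0564  0.0041] exp 5.4
28.5 [-59.2321  -0.047   28.8702  31.2667] [-0.3931 -0.0044  6.8665  0.0349  0.1201  0.0154] exp 6.6
27 [-59.2363  -0.0396  27.5757  31.65  ] [-1.0125  0.7178  7.7421  0.0714  0.1844  0.0197] exp 7.800000000000001
26 [-59.2406  -0.0132  26.7459  32.0333] [-1.0286  0.8276  8.0265  0.1087  0.2568 -0.0001] exp 8.600000000000001
25 [-59.2377  -0.0136  25.8756  32.4167] [-1.8553  0.906   9.3999  0.1358  0.3492  0.0038] exp 9.4
24.3 [-59.2377  -0.0177  25.259   32.8   ] [-1.7862  0.5034  9.5737  0.1432  0.4009  0.0162] exp 9.96
```

Run:
```python
from h import *
x=-59.3
for z in(23.6,22.9):
    f=step(x,0,z);print(z,L(),f)
if f[2]<14 and abs(f[:2]).max()<4:
  for a in range(8,91,8):
    r.reach(W(x,0,z),[180,0,YAW+a]);r.wait(.05);f=F(5,.01)-f0;print(a,L(),f)
    if f[2]>14 or abs(f[:2]).max()>6 or abs(f[5])>.25: print('STOP');break
```

```text
23.6 [-59.2588  -0.0278  24.6599  33.1833] [-2.3603  0.9237 10.0751  0.1853  0.4196  0.0087]
22.9 [-59.2572  -0.0249  24.0698  33.5667] [-1.9961  1.1884 10.5447  0.1825  0.4752  0.0174]
8 [-59.0454  -0.0892  24.2758  33.9167] [-1.0166  0.5731  9.8741  0.0767  0.2472  0.0766]
16 [-58.9526  -0.1536  24.3751  34.2667] [-0.4997  0.2653  9.9808  0.0465  0.1556  0.0634]
24 [-58.9015  -0.1775  24.4357  34.6167] [-0.2231 -0.0551 10.4153  0.022   0.0663  0.068 ]
32 [-58.8802  -0.1967  24.4444  34.9667] [-0.0236 -0.0332 10.0306  0.0383  0.0398  0.0537]
40 [-58.8703  -0.1901  24.4306  35.3167] [-0.3782 -0.011  10.035   0.0011  0.0326  0.095 ]
48 [-58.863   -0.2021  24.4383  35.6667] [ 0.1186  0.0938 10.4162 -0.0175 -0.0058  0.0537]
56 [-58.8439  -0.1903  24.4594  36.0167] [ 0.5971  0.2835 10.4601 -0.0052 -0.0149  0.0703]
64 [-58.8681  -0.2021  24.4269  36.3667] [ 0.2046 -0.3011 10.0828  0.02   -0.0195  0.0767]
72 [-58.8487  -0.1904  24.4903  36.7167] [ 0.3288 -0.0716 10.1327  0.0111 -0.0279  0.0766]
80 [-58.8439  -0.1908  24.4696  37.0667] [-0.091   0.0522 10.1955 -0.0097 -0.0817  0.0672]
88 [-58.8323  -0.1824  24.4738  37.4167] [ 0.0493 -0.195  10.8439 -0.0186 -0.0768  0.0497]
```

```bash
python3 - <<'E'
from h import *
x=-59.3;R=[180,0,YAW+90]
r.reach(W(x,0,22.9),R);r.wait(.05);print(L(),F(6,.01)-f0)
for z in(24,25,26,26.8,27.4,28,28.4,28.8,29.2,29.6):
    f=step(x,0,z);print(z,L(),f)
    if f[2]<1: print('UNLOADED');break
pic('side','pics/s4.png')
E
python3 -c "
import cv2
i=cv2.imread('pics/s4.png')[120:240,200:350];cv2.imwrite('pics/s4c.png',cv2.resize(i,None,fx=5,fy=5,interpolation=2))"
```

```text
[-58.8448  -0.199   24.471   37.7167] [ 0.0843  0.38   10.1009 -0.0058 -0.0757  0.0832]
24 [-58.8563  -0.2034  25.3822  38.15  ] [ 0.3852 -0.6737  9.49   -0.0507 -0.1349  0.07  ]
25 [-58.8363  -0.2005  26.2484  38.5333] [ 1.1128 -0.1454  8.5982 -0.0551 -0.1972  0.0475]
26 [-58.8303  -0.1914  27.1234  38.9167] [ 0.8758 -0.4477  8.185  -0.0737 -0.2755  0.0565]
26.8 [-58.8438  -0.2042  27.7934  39.3   ] [ 1.4951 -0.4401  7.6662 -0.0981 -0.3058  0.0093]
27.4 [-58.8453  -0.2117  28.3072  39.6833] [ 1.9516 -1.0296  6.94   -0.114  -0.3475  0.0495]
28 [-58.9773  -0.1461  28.5114  40.0667] [ 3.4329 -0.96    6.6128 -0.2346 -0.7301  0.0161]
28.4 [-59.2142  -0.0252  28.539   40.45  ] [ 3.6379 -1.7912  6.0247 -0.2953 -0.8353  0.0014]
28.8 [-59.2714  -0.0123  28.6295  40.8333] [ 4.7456 -1.5499  3.4175 -0.3762 -1.0306  0.0209]
29.2 [-59.2731  -0.0005  28.6643  41.2167] [ 5.2138 -2.4     2.1601 -0.4199 -1.1704  0.0161]
29.6 [-59.2721  -0.0095  28.7185  41.6   ] [ 5.5285 -2.8263  0.1219 -0.4952 -1.292   0.0189]
UNLOADED
```

View pics/s4c.png

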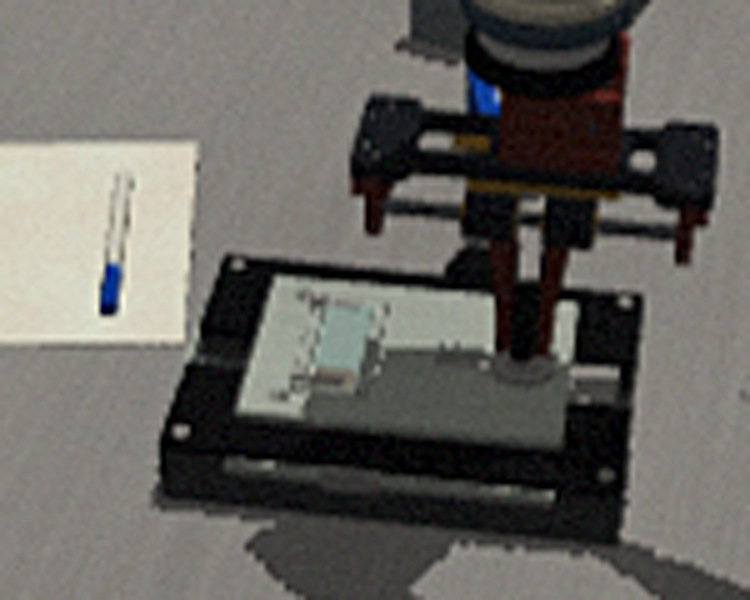

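Run:
```python
from h import *
for p in((-58.9,-.2,29.6),(-58.5,-.4,29.6)):
    f=step(*p);print(p,L(),f)
    if abs(f[:2]).max()<1.5:break
```

```text
(-58.9, -0.2, 29.6) [-59.1038  -0.0958  28.7407  42.0333] [ 4.608  -1.7332 -1.7366 -0.3799 -1.0179 -0.0016]
(-58.5, -0.4, 29.6) [-58.8958  -0.2274  28.7752  42.4167] [ 0.8115 -0.5355 -3.3909 -0.156  -0.3522  0.0114]
```

Run:
```python
from h import *
f=step(-58.4,-.4,29.1);print(L(),f)
r.let_go();st('open')
r.servo_line(W(-58.4,-.4,75),speed=.08);r.wait(.2);st('up')
r.servo_line(W(-58.4,-.4,120),speed=.2)
r.reach([.40,.30,.42],[180,0,94]);st('away')
for n in('top','side'): pic(n,f'pics/{n}5.png')
import cv2
i=cv2.imread('pics/top5.png')[150:255,275:355];cv2.imwrite('pics/t5c.png',cv2.resize(i,None,fx=5.5,fy=5.5,interpolation=2))
i=cv2.imread('pics/side5.png')[160:235,225:335];cv2.imwrite('pics/s5c.png',cv2.resize(i,None,fx=7,fy=7,interpolation=2))
```

```text
[-58.8028  -0.2252  28.7661  42.8   ] [-3.3297  1.469  -1.2302  0.1237  0.5453  0.0113]
open t44.03 [ 0.503  -0.1833  0.2456] [-179.9988   -0.0012   94.28  ] F [-0.2  -0.62 -0.67] T [-0.04  0.04  0.04] op0.0878
up t44.96 [ 0.5029 -0.1833  0.2907] [-179.9349   -0.0348   94.2795] F [-0.26 -0.54 -0.36] T [-0.06  0.04 -0.05] op0.0879
away t47.15 [0.4005 0.2994 0.4196] [-179.9786    0.0315   93.9333] F [-0.02  0.17  0.42] T [-0.1   0.04  0.02] op0.0881
```

View pics/t5c.png

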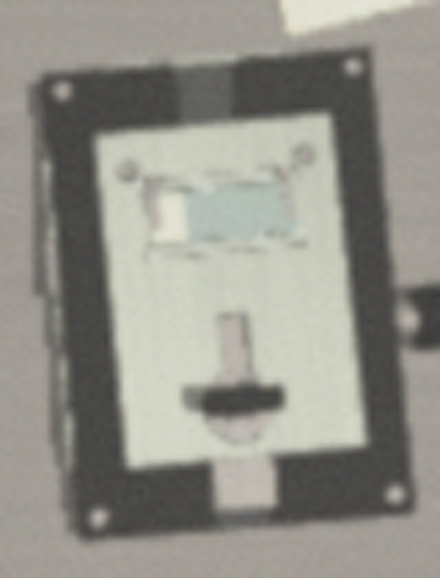

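View pics/s5c.png

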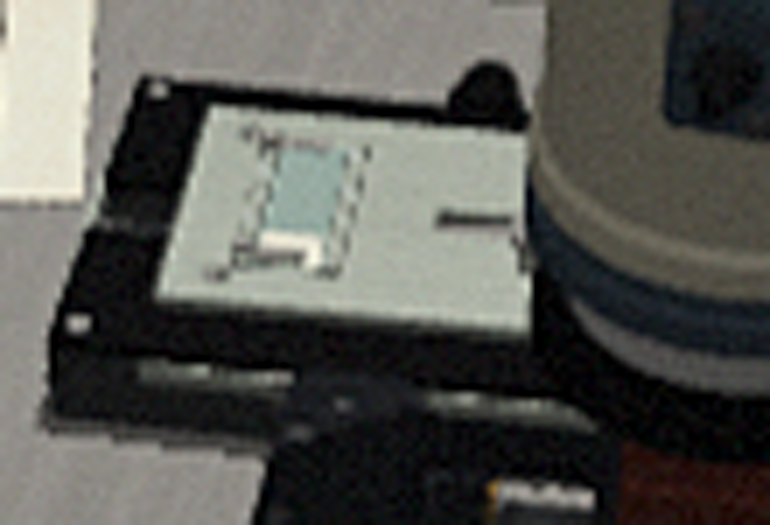

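View pics/side5.png

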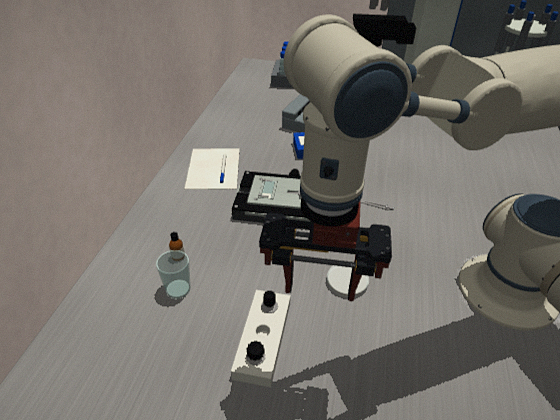

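The top picture shows the wing crossing the slot at about crop (234,400). The plate's lower edge may sit slightly off where it was, so I'll measure that with the arm out of the side view.

Run:
```python
from h import *
import fit,pickle
r.reach([.22,.55,.42],[180,0,150]);st()
D2={n:r.snapshot(n) for n in('top','side')}
cv2.imwrite('pics/s6c.png',cv2.resize(D2['side']['frame'][160:235,225:335,::-1],None,fx=7,fy=7,interpolation=2))
P=lambda p:fit.boxpts(p[0],p[1],p[2],.046,.046,.17,.12)
for k in(0,1):
    if k: fit.D.update(D2)
    M=[('top',(287,166,58,77),75,185,False)]
    print(k,fit.fit(P,[.561,-.1787,4.3],M,[.004,.004,2]))
    # upper boundary / lower edges separately
    g=fit.D['top']['frame'].mean(2)
    for row in(178,190,222,230):
        l=g[row,284:300];q=g[row,332:346]
        h=120
        a=284+np.interp(h,l[np.argmin(l):np.argmin(l)+8],np.arange(np.argmin(l),np.argmin(l)+8)[:len(l[np.argmin(l):np.argmin(l)+8])])
        i=np.where(q<h)[0][0];b=332+i-1+(q[i-1]-h)/(q[i-1]-q[i])
        print(row,round(a,2),round(b,2))
pw=fit.fit(lambda p:fit.boxpts(p[0],p[1],p[2],p[3]-.014,p[3]+.014,.04,.012),[.503,-.183,94.,.0765],[('top',(306,217,24,9),90,180,True),('side',(288,178,26,20),30,110,True)],[.003,.003,4,.003]);print(pw)
```

```text
t48.42 [0.2209 0.5494 0.4202] [179.9894   0.0327 149.8687] F [-0.93  0.22  0.22] T [-0.01 -0.07  0.02] op0.0877
0 (array([ 0.5612, -0.1787,  4.3137]), np.float64(132.06669390428914))
178 292.03 335.65
190 292.95 336.87
222 295.65 339.99
230 296.36 340.57
1 (array([ 0.5611, -0.1795,  5.097 ]), np.float64(180.10919434858198))
178 291.97 335.67
190 293.0 336.92
222 296.06 340.5
230 296.92 341.22
(array([ 0.5031, -0.1809, 93.0454,  0.0701]), np.float64(42.18705277976071))
```

View pics/s6c.png

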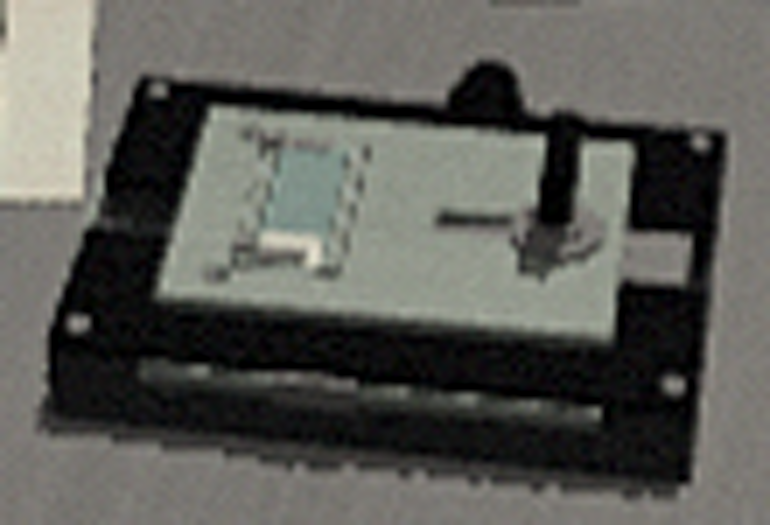

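Run:
```python
import fit,numpy as np
for gz in(.070,.0735,.0765):
    p=fit.proj('side',fit.boxpts(.503,-.1825,94.3,gz-.014,gz+.014,.04,.012));q=(p+.5-[225,160])*7
    print(gz,q.min(0).round(),q.max(0).round())
    p=fit.proj('top',fit.boxpts(.503,-.1825,94.3,gz-.014,gz+.014,.04,.012));print((p+.5-[275,150]).min(0)*5.5,(p+.5-[275,150]).max(0)*5.5)
```

```text
0.07 [535. 122.] [582. 248.]
[198.24138286 382.18309314] [285.92985021 417.69558787]
0.0735 [536. 115.] [582. 241.]
[198.72932233 381.5103621 ] [286.68048796 417.13661845]
0.0765 [536. 108.] [583. 235.]
[199.14973258 380.93066591] [287.3273204  416.65500598]
```

```bash
python3 -c "
from h import *
r.hand_in();st()"
```

```text
the job is handed in; nothing more can be done
the job is handed in; nothing more can be done
```

The clamp pin is locked in the nut and released, and I handed the job in at about 48 s. One check was off: the holder has turned slightly on its dowels.

**What I did**
- **Picking up:** I squeezed the wing lightly by its ends to centre it. I turned it in its well so the fingers cleared the neighbouring screws, then pinched it across its thickness and lifted it out.
- **Feeling the slot:** I felt both sides of the clamp slot, then lowered the head through the nut slot with no resistance. The nut stood about 14 mm toward the robot from the slot's centre. Light contact at equal distances both ways along x showed the head was centred.
- **Locking:** I pressed down to about 24.4 mm head height with about 10 N and turned 90° with under 0.1 N m. I then let it rise until it stopped at 28.6–28.7 mm (28.5 mm expected). It held against an upward pull of about 3.4 N, and then I let go and withdrew.

**Last checks**
- The wing stands upright across the slot, and its height in the side picture fits the locked position.
- The screws are still in the rack, and nothing else looked moved in the pictures.
- **Holder moved:** my sideways feeling pushed it, and it now sits about 0.8° turned, with its near end about 1.5 mm toward −y. It still looks to be on its dowels. I left it alone rather than push a clamped part.
- **Side force:** during the rise it reached about 6 N, and I eased it off. About 3.6 N remained at the moment I released.
- **Fit disagreement:** an automatic fit to the wing put its height about 6 mm lower than expected, probably because it took in the collar and shadow. I relied on the force readings and the outline in the side picture instead.

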